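# Set up the light guide level on the inspection jig

## Task

On the jig plate a fixed work post shares the dark line with an empty square pad: from the tray, take the one V-riser exactly as tall as that post and stand it upright wholly inside the pad's outline, its V groove along the line. Then lay the light guide level in the two V grooves, about centred between them with a ferrule overhanging at each end; lower it into place, do not drop it. Leave the other risers, the polishing discs, the bottle and the jar where they stand.

Things in the scene. Friction and masses are not known exactly. Their poses are not given: they have to be found in the camera images.
- plate: Flat aluminium jig plate fixed to the bench, 180 (its x) x 200 (its y) x 10 mm thick; origin at the centre of its underside. A long dark line, parallel to plate y, runs 45 mm to the +x side (away from the robot) of its centre, with the work post (+y) and an empty pad (-y) on it, 100 mm apart. Two spare posts, not used, stand 45 mm to the -x side.
- work_post (a point): Point on the plate's top face where the work post stands, on the dark line (plate x +45, y +50 mm). Axes as the plate.
- pad (a point): Centre of the empty pad, a dark square outline 60 x 60 mm drawn on the plate's top face, on the same dark line (plate x +45, y -50 mm). Axes as the plate.
- mid (a point): Point on the plate's top face on the dark line midway between work post and pad. Axes as the plate.
- post_a: Fixed steel V-post on the plate, the lowest of three look-alikes: round 48 mm flange, round 26 mm column, head 40 mm wide with a V groove along plate y. Bottom of the V 55 mm and total height 70 mm above its origin, the centre of its underside (on the plate's top face). Any of the three may be the work post.
- post_b: Fixed steel V-post on the plate, the middle of three look-alikes: round 48 mm flange, round 26 mm column, head 40 mm wide with a V groove along plate y. Bottom of the V 71 mm and total height 86 mm above its origin, the centre of its underside (on the plate's top face). Any of the three may be the work post.
- post_c: Fixed steel V-post on the plate, the tallest of three look-alikes: round 48 mm flange, round 26 mm column, head 40 mm wide with a V groove along plate y. Bottom of the V 87 mm and total height 102 mm above its origin, the centre of its underside (on the plate's top face). Any of the three may be the work post.
- riser_a: Loose upright aluminium V-riser, 0.22 kg, one of four that differ in height only: foot 44 x 44 x 6 mm, column 30 (its x) x 40 mm (its y), 90 degree V groove on top along its x, 30 mm wide at the mouth. Bottom of the V 55 mm and total height 70 mm above its origin, the centre of its underside; z up. As tall as post_a.
- riser_b: Loose upright aluminium V-riser, 0.22 kg, one of four that differ in height only: foot 44 x 44 x 6 mm, column 30 (its x) x 40 mm (its y), 90 degree V groove on top along its x, 30 mm wide at the mouth. Bottom of the V 71 mm and total height 86 mm above its origin, the centre of its underside; z up. As tall as post_b.
- riser_c: Loose upright aluminium V-riser, 0.22 kg, one of four that differ in height only: foot 44 x 44 x 6 mm, column 30 (its x) x 40 mm (its y), 90 degree V groove on top along its x, 30 mm wide at the mouth. Bottom of the V 87 mm and total height 102 mm above its origin, the centre of its underside; z up. As tall as post_c.
- riser_d: Loose upright aluminium V-riser, 0.22 kg, one of four that differ in height only: foot 44 x 44 x 6 mm, column 30 (its x) x 40 mm (its y), 90 degree V groove on top along its x, 30 mm wide at the mouth. Bottom of the V 103 mm and total height 118 mm above its origin, the centre of its underside; z up. The tallest; no post is as tall.
- tray: Shallow white plastic tray fixed to the bench, 210 x 210 mm, floor 5 mm thick, rim 16 mm high, in which the four risers stand about 94 mm apart; origin at the centre of its underside.
- guide: Rigid light guide, 200 mm long along its x, 0.16 kg: a straight steel tube 16 mm in diameter with a black square ferrule, 30 x 30 mm and 25 mm long, at each end (150 mm of bare tube between them). Both ends alike. Origin on the tube's axis at mid length. It starts lying on the bench on its ferrules, tube axis 15 mm above the bench.
- disc_1: Bystander: aluminium polishing disc, 84 mm in diameter, on a 32 mm stub, 37 mm high; origin under its centre.
- disc_2: Bystander: aluminium polishing disc, 76 mm in diameter, on a 32 mm stub, 37 mm high; origin under its centre.
- bottle: Bystander: white plastic bottle, 60 mm in diameter, 150 mm high; origin under its centre.
- jar: Bystander: white jar, 60 mm in diameter, 65 mm high; origin under its centre.

How it is judged:
On the way:
1. the riser as tall as the work post stands released and upright inside the pad (within 12 mm of its centre) (((horizontal distance between post_a and work_post below 0.03 m and horizontal distance between riser_a and pad below 0.012 m and angle between riser_a's own z axis and vertical below 0.05 rad and linear speed of riser_a below 0.02 m/s and contact force between the fingers and riser_a below 0.1 N) or (horizontal distance between post_b and work_post below 0.03 m and horizontal distance between riser_b and pad below 0.012 m and angle between riser_b's own z axis and vertical below 0.05 rad and linear speed of riser_b below 0.02 m/s and contact force between the fingers and riser_b below 0.1 N) or (horizontal distance between post_c and work_post below 0.03 m and horizontal distance between riser_c and pad below 0.012 m and angle between riser_c's own z axis and vertical below 0.05 rad and linear speed of riser_c below 0.02 m/s and contact force between the fingers and riser_c below 0.1 N))), for 0.2 s.
At the end, for the whole second after the job is handed in: Matching riser upright within 12 mm of the pad centre; guide seated in both Vs (height -4/+6 mm), level within 2 degrees, within 0.1 rad and 10 mm sideways of the dark line, its middle within 22 mm lengthways of the midpoint of post and pad; all released and at rest (((horizontal distance between post_a and work_post below 0.03 m and horizontal distance between riser_a and pad below 0.012 m and angle between riser_a's own z axis and vertical below 0.05 rad and linear speed of riser_a below 0.02 m/s and contact force between the fingers and riser_a below 0.1 N and z of guide in the frame of mid between 0.0623 and 0.0723 m) or (horizontal distance between post_b and work_post below 0.03 m and horizontal distance between riser_b and pad below 0.012 m and angle between riser_b's own z axis and vertical below 0.05 rad and linear speed of riser_b below 0.02 m/s and contact force between the fingers and riser_b below 0.1 N and z of guide in the frame of mid between 0.0783 and 0.0883 m) or (horizontal distance between post_c and work_post below 0.03 m and horizontal distance between riser_c and pad below 0.012 m and angle between riser_c's own z axis and vertical below 0.05 rad and linear speed of riser_c below 0.02 m/s and contact force between the fingers and riser_c below 0.1 N and z of guide in the frame of mid between 0.0943 and 0.1043 m)) and angle between guide's own x axis and vertical between 1.5358 and 1.6058 rad and angle between the x axis of guide and the y axis of plate, either way round below 0.1 rad and x of guide in the frame of mid between -0.01 and 0.01 m and y of guide in the frame of mid between -0.022 and 0.022 m and linear speed of guide below 0.02 m/s and contact force between the fingers and guide below 0.1 N); the robot touches nothing.
It fails at once if a riser that does not match the work post is moved more than 30 mm ((distance of riser_a from where it was at the start of the episode above 0.03 m and not (horizontal distance between post_a and work_post below 0.03 m)) or (distance of riser_b from where it was at the start of the episode above 0.03 m and not (horizontal distance between post_b and work_post below 0.03 m)) or (distance of riser_c from where it was at the start of the episode above 0.03 m and not (horizontal distance between post_c and work_post below 0.03 m)) or distance of riser_d from where it was at the start of the episode above 0.03 m).
It fails at once if a bystander (polishing disc, bottle or jar) is moved more than 30 mm (distance of any of disc_1, disc_2, bottle, jar from where it was at the start of the episode above 0.03 m).
It fails at once if the light guide is dropped (falls freely faster than 0.6 m/s, about a 20 mm fall) (contact force between the fingers and guide below 0.05 N and linear speed of guide above 0.6 m/s).
It also fails if it takes over 58 s, if anything falls off the work surface, if the arm or the gripper's body presses on something with over 40 N, if the wrist force passes 120 N, or if a joint passes its speed limit or range.

## Robot

A 7-joint arm with a two-finger parallel gripper is mounted at the origin on the work surface. World frame = base frame: x ahead of the robot, y to its left, z up, the work surface at z = 0. Lengths are in m, angles in rad, forces in N, time in s.
With the tool pointing down it reaches from about 0.4 to 0.875 m from the base axis. Payload 6.5 kg.
Tool frame: the origin (TCP) lies midway between the tips of the shut fingers; the grasp point (between the pads) lies 19 mm behind it; y points along the fingers, x is the direction in which the jaws open and shut, and the axes are right-handed (so a half turn about y gives the same grasp; the last joint's range is limited). The gripper opens to 85 mm and grips with 20 to 120 N. Pads are 22 mm wide; open, the fingers measure 114 mm over their backs; the gripper's body (76 mm by 85 mm) begins 54 mm behind the grasp point. The pads swing forward as they close: fully open they stand 13 mm farther back than shut.
Start: joints at [-1.298, 0.536, -0.004, 1.538, 0.003, 1.067, -0.071], TCP at [0.216, 0.613, 0.198] pointing down, gripper open.
Joint ranges: [-2.7, 2.7], [-0.37, 2.16], [-1.27, 1.26], [0.24, 2.4], [-1.31, 4.45], [0.19, 1.91], [-2.76, 2.76]. Speed limits (rad/s): [2.39, 2.39, 3.14, 3.14, 3.14, 3.14, 3.14].

## Interface

Orientations are given as a rotation vector (axis times angle).
In Python, from plant import r, claw, grab_frame, silhouettes gives the robot as it stands. Calls block until the motion is done:
- r.move_pose(position, orientation): joint-space move of the TCP to a pose.
- r.move_straight(position, v=0.15, attitude=None, force_limit=None): straight line of the TCP; attitude=None keeps the orientation; v is the mean speed in m/s. With force_limit (N) it stops when the force on the tool has changed by that much, and returns True; else False.
- r.movej(angles): joint-space move.
- claw.gripper_to(opening, effort=None): finger opening in m; effort is the grip in N (None keeps the last); returns when the fingers have stopped.
- r.sleep(seconds).
- r.solve_ik(position, orientation): joint angles nearest the present ones, or None.
- r.sense(): the state.
- grab_frame(name): name is "side" or "top"; returns a dict with "img" (420x560x3 uint8, red, green, blue), "mtx" (3x3 intrinsics, pixels), "k1" (the pictures are not rectified: a ray, as slopes to the right and down, at radius r is drawn at 1 + k1 r^2 times it, then the intrinsics apply), "extrinsics" (4x4, takes a point from world to camera coordinates). Camera axes: x right, y down, z forward; pixel columns grow to the right and rows downward; lengths in m; the calibration is good to about 2 mm. A picture is of the moment at which its call begins. There is no depth.
A pose or a line that the arm cannot do raises r.IKError and nothing moves.
- r.job_done(): hands the job in, once; it reports no verdict.
Trained networks look in a picture, given as the dict that the camera call returned (one of the last four; its "shot" number tells which), for a name from the list of things; names that differ only in an ending like _2 or _b are one class to them, and where a whole thing is asked for, a point or a joint stands for the part that bears it (a point fixed in the world has none). Each returns a list of dicts, best first, with "p" (0 to 1); they miss things now and then, are a little off and sometimes report something else, mostly with a low value. They report only what shows in the picture. A call takes as long as a camera call.
- silhouettes(picture, query): "region" (420x560 bool, what is visible of it) and "location" ([column, row] in pixels, amid what is visible of it).
The state is a dict: "time_s": time; "joint_positions": joint angles; "qd": joint speeds; "joint_torque": joint torques, N m; "ee_pos": TCP position; "orientation": TCP orientation; "contact_force": force on the tool from outside, world axes, zero at the start; "torque": the same for the moment, N m; "width": finger opening in m.
Only numpy, scipy, OpenCV 4.12 (cv2) and the standard library are available. Lean on these libraries where they do the work, as an engineer would, in place of code of your own. Each camera call takes 0.05 s, during which the arm holds its last target. There are 200 camera calls.

## Working session

There is one attempt and no reset: what is moved stays moved. The work goes in short steps, each a Python script; the robot and the scene stay as the last script left them, time stands still between calls to the robot, and variables do not carry over. Pictures are saved under pics/ and viewed, about 8 in all and at most 12, crops included, and the job is handed in when it is done.

```bash
mkdir -p pics; ls; python3 - <<'E'
from plant import r, claw, grab_frame, silhouettes
import cv2, numpy as np, pickle
for n in ("top","side"):
    f=grab_frame(n); cv2.imwrite(f"pics/{n}0.png",f["img"][:,:,::-1])
    pickle.dump(f,open(f"{n}0.pkl","wb"))
    print(n,f["mtx"].tolist(),f["k1"],np.round(f["extrinsics"],4).tolist())
    for q in ("plate","post_a","riser_a","tray","guide","disc_1","bottle","jar"):
        for d in silhouettes(f,q):
            if d["p"]>.2: print(q,round(d["p"],2),np.round(d["location"]),d["region"].sum())
print(r.sense())
E
```

```text
pics
top [[474.2151258628219, 0.0, 270.0483298570644], [0.0, 474.2151258628219, 210.7369293645367], [0.0, 0.0, 1.0]] -0.13160379647717663 [[0.0283, -0.9993, -0.0246, -0.001], [-0.9951, -0.0258, -0.0957, 0.5815], [0.095, 0.0272, -0.9951, 0.9659], [0.0, 0.0, 0.0, 1.0]]
post_a 0.88 [151. 256.] 654
post_a 0.71 [111. 235.] 523
riser_a 0.87 [431. 258.] 696
riser_a 0.79 [387. 247.] 530
riser_a 0.56 [434. 216.] 671
riser_a 0.27 [153. 222.] 5729
tray 0.68 [401. 231.] 6793
tray 0.58 [112. 235.] 519
guide 0.96 [270. 208.] 815
guide 0.24 [370. 112.] 927
disc_1 0.66 [368. 110.] 924
bottle 0.57 [268. 109.] 976
bottle 0.46 [404. 232.] 7249
jar 0.68 [149. 257.] 591
jar 0.58 [259. 307.] 672
jar 0.25 [430. 257.] 647
side [[472.4085929561187, 0.0, 282.6026462771421], [0.0, 472.4085929561187, 209.98669764720654], [0.0, 0.0, 1.0]] -0.07348532485355806 [[0.8057, -0.5921, -0.0149, -0.4945], [-0.3491, -0.4544, -0.8195, 0.2265], [0.4784, 0.6655, -0.5728, 0.9191], [0.0, 0.0, 0.0, 1.0]]
plate 0.83 [207. 179.] 1760
post_a 0.68 [188. 176.] 479
post_a 0.58 [217. 153.] 406
riser_a 0.85 [370. 281.] 925
riser_a 0.81
[... 377 characters left out ...]
'time_s': 0.9, 'joint_positions': array([-1.29820552,  0.53637297, -0.00439499,  1.53793255,  0.00263301,
        1.06728893, -0.07118868]), 'qd': array([ 9.01993783e-04,  7.59544555e-04,  9.44856193e-04,  7.93856549e-04,
       -1.85158024e-04,  5.24697543e-05,  6.70270618e-04]), 'joint_torque': array([-6.93775964e-04, -5.83328748e+01,  1.04780115e+00, -2.59433734e+01,
        1.25274248e-02,  1.64147077e-03, -5.76096610e-06]), 'ee_pos': array([0.21603406, 0.61303061, 0.19799476]), 'orientation': array([-1.35066559, -0.95619348,  0.95612526]), 'contact_force': array([-0.74211086,  0.41348936, -0.38755166]), 'torque': array([0.03923792, 0.02884881, 0.03702228]), 'width': 0.08526749678166287}
```

View pics/top0.png

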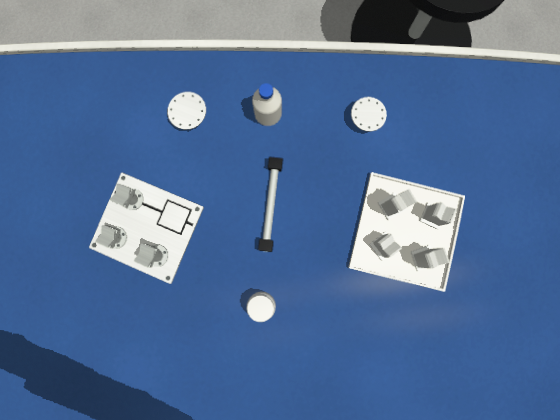

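View pics/side0.png

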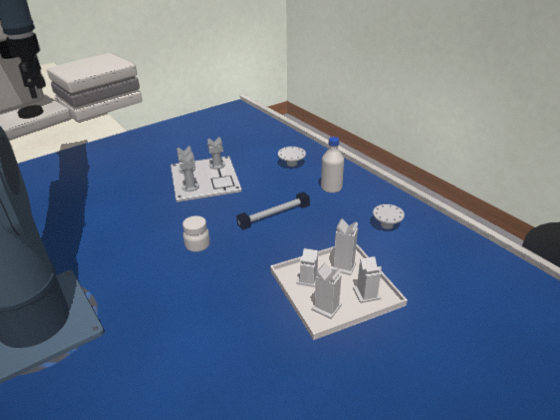

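```bash
cat > h.py <<'E'
import numpy as np, cv2, pickle
from scipy.optimize import minimize
def proj(f,P):
    P=np.atleast_2d(P); c=P@f["extrinsics"][:3,:3].T+f["extrinsics"][:3,3]
    s=c[:,:2]/c[:,2:]; s=s*(1+f["k1"]*(s**2).sum(1,keepdims=True))
    return s@f["mtx"][:2,:2].T+f["mtx"][:2,2]
def back(f,uv,z):
    uv=np.atleast_2d(np.float64(uv)); d=np.linalg.solve(f["mtx"][:2,:2],(uv-f["mtx"][:2,2]).T).T; s=d.copy()
    for _ in range(20): s=d/(1+f["k1"]*(s**2).sum(1,keepdims=True))
    R,t=f["extrinsics"][:3,:3],f["extrinsics"][:3,3]
    v=np.c_[s,np.ones(len(s))]@R; o=-R.T@t
    return o+v*((z-o[2])/v[:,2])[:,None]
def place(P,x,y,z,a):
    c,s=np.cos(a),np.sin(a); return np.asarray(P)@np.array([[c,s,0],[-s,c,0],[0,0,1]])+[x,y,z]
def box(lx,ly,z0,z1,y0=0): return np.array([[sx*lx/2,y0+sy*ly/2,z] for z in (z0,z1) for sx in(-1,1) for sy in (-1,1)])
def riser(h):  # parts as convex point sets
    L=[box(.044,.044,0,.006),box(.03,.04,.006,h-.015)]
    for s in(-1,1): L.append(np.array([[x,s*y,z] for x in(-.015,.015) for y,z in((0,h-.015),(.02,h-.015),(.02,h),(.015,h))]))
    return L
def circ(d,z): t=np.arange(0,6.28,.3); return np.c_[d/2*np.cos(t),d/2*np.sin(t),0*t+z]
def mask(f,parts,pose):
    m=np.zeros((420*4,560*4),np.uint8)
    for p in parts:
        q=cv2.convexHull(np.float32(proj(f,place(p,*pose))*4+2)); cv2.fillConvexPoly(m,np.int32(q*16),1,shift=4)
    return m
def big(reg): return cv2.resize(reg.astype(np.uint8),(2240,1680),interpolation=cv2.INTER_NEAREST)
def iou(a,b): return (a&b).sum()/max(1,(a|b).sum())
E
python3 - <<'E'
from h import *
from plant import grab_frame,silhouettes
T=grab_frame("top");S=grab_frame("side");pickle.dump((T,S),open("f1.pkl","wb"))
def rect(f,win,z,thr):
    x0,y0,x1,y1=win; g=cv2.cvtColor(f["img"],cv2.COLOR_RGB2HSV)
    m=np.zeros((420,560),np.uint8); w=(g[...,1]<80); m[y0:y1,x0:x1]=w[y0:y1,x0:x1]
    m=cv2.morphologyEx(m,cv2.MORPH_OPEN,np.ones((3,3)))
    c=max(cv2.findContours(m,0,2)[0],key=cv2.contourArea)
    p=back(f,c[:,0]+0.0,z)[:,:2]
    b=cv2.minAreaRect(np.float32(p*1000)); return b
print("plate",rect(T,(80,160,215,295),.01,0)); print("tray",rect(T,(340,160,475,300),.016,0))
rs=[d for d in silhouettes(S,"riser_a") if d["p"]>.2]; rt=[d for d in silhouettes(T,"riser_a") if d["p"]>.15]
for d in rs:
    for hh in (.07,.086,.102,.118):
        B=big(d["region"]); best=None
        lo=back(S,[d["location"]],.005+hh/2)[0]
        tp=proj(T,[[lo[0],lo[1],hh*.7]])[0]
        cand=[t for t in rt if np.hypot(*(t["location"]-tp))<25 and t["region"].sum()<2000]
        TB=big(min(cand,key=lambda t:np.hypot(*(t["location"]-tp)))["region"]) if cand else None
        def cost(v):
            p=(v[0]/100,v[1]/100,.005,v[2]); c=1-iou(mask(S,riser(hh),p),B)
            if TB is not None: c+=1-iou(mask(T,riser(hh),p),TB)
            return c
        for a in (0,.5,1,1.5,2,2.5):
            o=minimize(cost,[lo[0]*100,lo[1]*100,a],method="Nelder-Mead",options=dict(maxfev=70,initial_simplex=np.array([[lo[0]*100,lo[1]*100,a]]*4)+np.r_[[[0,0,0]],np.diag([1,1,.3])]))
            if best is None or o.fun<best.fun: best=o
        print(np.round(d["location"]),hh,"n",1+(TB is not None),round(best.fun,3),np.round(best.x,2))
# crops
def tile(f,win,s):
    x0,y0,x1,y1=win; return cv2.resize(f["img"][y0:y1,x0:x1,::-1],None,fx=s,fy=s,interpolation=cv2.INTER_CUBIC)
a=tile(T,(85,165,215,290),3);b=tile(S,(160,130,250,208),4.4)
im=np.zeros((380,800,3),np.uint8); im[:a.shape[0],:a.shape[1]]=a; im[:b.shape[0],400:400+b.shape[1]]=b; cv2.imwrite("pics/plate.png",im)
E
```

```text
plate ((540.7454223632812, 284.4735107421875), (201.66053771972656, 181.2914276123047), 69.0557861328125)
tray ((546.4788208007812, -277.8023376464844), (213.6195068359375, 212.5736846923828), 77.45610809326172)
[371. 281.] 0.07 n 2 0.259 [ 58.29 -33.5    2.75]
[371. 281.] 0.086 n 2 0.176 [ 58.28 -33.47   2.74]
[371. 281.] 0.102 n 2 0.344 [ 58.24 -33.42  -0.39]
[371. 281.] 0.118 n 2 0.513 [ 58.23 -33.41   2.74]
[347. 250.] 0.07 n 2 0.571 [ 60.2  -24.44   0.53]
[347. 250.] 0.086 n 2 0.407 [ 60.17 -24.42   0.55]
[347. 250.] 0.102 n 2 0.237 [ 60.17 -24.4    0.56]
[347. 250.] 0.118 n 2 0.152 [ 60.18 -24.35   3.68]
[308. 266.] 0.07 n 2 0.308 [ 51.57 -22.68   2.29]
[308. 266.] 0.086 n 2 0.484 [ 51.58 -22.68   2.32]
[308. 266.] 0.102 n 2 0.635 [ 51.58 -22.66   2.32]
[308. 266.] 0.118 n 2 0.76 [ 51.59 -22.66   2.35]
[327. 290.] 0.07 n 2 0.416 [ 49.09 -31.52   0.27]
[327. 290.] 0.086 n 2 0.274 [ 49.11 -31.48   0.28]
[327. 290.] 0.102 n 2 0.281 [ 49.11 -31.44   3.41]
[327. 290.] 0.118 n 2 0.45 [ 49.08 -31.44   0.18]
```

View pics/plate.png

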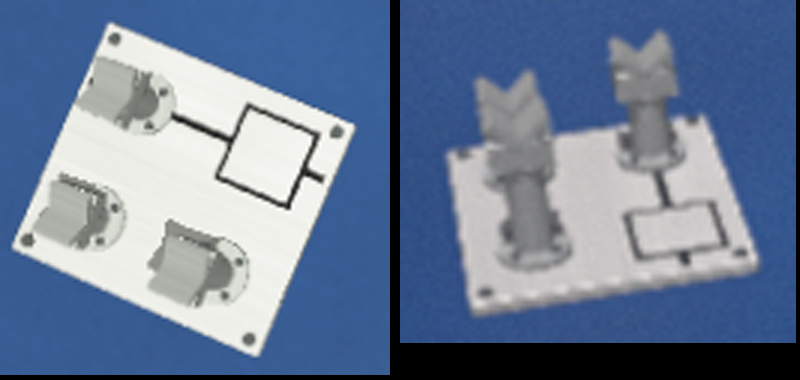

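```bash
python3 - <<'E'
from h import *
T,S=pickle.load(open("f1.pkl","rb"))
c=np.array([.5407,.2845]);a=np.deg2rad(69.06-90)
def W(x,y,z): return place([[x,y,z]],c[0],c[1],.01,a)[0]
print("pad",W(.045,-.05,0),"mid",W(.045,0,0),"post",W(.045,.05,0))
for h in (0,.07,.086,.102):
    for x in (-.02,.02): print(h,x,"Scrop",np.round((proj(S,W(.045+x,.05,h))[0]-[160,130])*4.4+[400,0]),"Tcrop",np.round((proj(T,W(.045+x,.05,h))[0]-[85,165])*3))
for q in((.015,-.08),(.075,-.08),(.075,-.02),(.015,-.02)): print("padcorner T",np.round((proj(T,W(*q,0))[0]-[85,165])*3),"S",np.round((proj(S,W(*q,0))[0]-[160,130])*4.4+[400,0]))
from plant import silhouettes,grab_frame
T=grab_frame("top");S=grab_frame("side")
for f,n in((T,"T"),(S,"S")):
    d=[d for d in silhouettes(f,"guide")][0]; m=d["region"].astype(np.uint8)
    ys,xs=np.nonzero(m); p=back(f,np.c_[xs,ys],.015)[:,:2]; b=cv2.minAreaRect(np.float32(p*1000)); print(n,b,p.mean(0))
    for q in ("jar","bottle"):
        for d in silhouettes(f,q)[:2]: print(n,q,d["p"],d["location"],back(f,[d["location"]],.04)[0])
# tool directions at start
from plant import r
from scipy.spatial.transform import Rotation as R
print(R.from_rotvec(r.sense()["orientation"]).as_matrix().round(3))
vis=[]
E
```

```text
pad [0.56485848 0.22171969 0.01      ] mid [0.58272798 0.26841745 0.01      ] post [0.60059749 0.3151152  0.01      ]
0 -0.02 Scrop [620. 158.] Tcrop [132. 128.]
0 0.02 Scrop [678. 150.] Tcrop [154.  77.]
0.07 -0.02 Scrop [609.  66.] Tcrop [100. 117.]
0.07 0.02 Scrop [669.  58.] Tcrop [123.  63.]
0.086 -0.02 Scrop [607.  44.] Tcrop [ 92. 115.]
0.086 0.02 Scrop [667.  36.] Tcrop [116.  60.]
0.102 -0.02 Scrop [604.  22.] Tcrop [ 83. 112.]
0.102 0.02 Scrop [665.  14.] Tcrop [108.  56.]
padcorner T [288. 210.] S [634. 259.]
padcorner T [321. 132.] S [728. 244.]
padcorner T [246. 101.] S [711. 198.]
padcorner T [213. 177.] S [620. 212.]
T ((598.1525268554688, 14.406798362731934), (30.8107967376709, 203.0727996826172), 85.14933013916016) [0.5962875  0.01434651]
T jar 0.66 [261.5, 307.6] [0.38105582 0.02632003 0.04      ]
S ((598.470458984375, 16.63388442993164), (61.679962158203125, 215.87689208984375), 84.78729248046875) [0.59430903 0.01614209]
S jar 0.62 [196.5, 228.9] [0.387492   0.03132548 0.04      ]
S bottle 0.79 [334.7, 166.6] [0.83634332 0.05345532 0.04      ]
S bottle 0.68 [209.0, 179.2] [0.52057039 0.21126    0.04      ]
[[ 0.332  0.    -0.943]
 [ 0.943 -0.     0.332]
 [-0.    -1.    -0.   ]]
```

```bash
python3 - <<'E'
from h import *
T,S=pickle.load(open("f1.pkl","rb"))
c=np.array([.5407,.2845]);a=np.deg2rad(69.06-90)
im=np.zeros((600,800,3),np.uint8)
def V(h,L=.03):
    out=[]
    for y in(-L/2,L/2): out.append([[x,y,z] for x,z in((-.02,h-.02),(-.02,h),(-.015,h),(0,h-.015),(.015,h),(.02,h),(.02,h-.02))])
    return np.array(out)
for j,(f,cx) in enumerate(((S,(215,150)),(T,(125,195)))):
    for i,h in enumerate((.07,.086,.102)):
        x0,y0=cx[0]-22,cx[1]-25; s=6
        t=cv2.resize(f["img"][y0:y0+50,x0:x0+44,::-1],None,fx=s,fy=s,interpolation=cv2.INTER_CUBIC)
        for k in V(h):
            p=(proj(f,place(k+[.045,.05,0],c[0],c[1],.01,a))-[x0,y0]+.5)*s
            cv2.polylines(t,[np.int32(p)],False,(0,0,255) ,1)
        p=(proj(f,place(circ(.048,0.004)+[.045,.05,0],c[0],c[1],.01,a))-[x0,y0]+.5)*s
        cv2.polylines(t,[np.int32(p)],True,(0,255,0),1)
        im[j*300:j*300+300,i*266:i*266+264]=t
cv2.imwrite("pics/post.png",im)
# clean tray crop w/ B overlay
s=4.5;x0,y0=345,165
t=cv2.resize(T["img"][y0:y0+130,x0:x0+130,::-1],None,fx=s,fy=s,interpolation=cv2.INTER_CUBIC)
for (x,y,yaw,h) in((.5828,-.3347,2.74,.086),(.6018,-.2435,.54,.118),(.5157,-.2268,2.29,.07),(.4909,-.3144,.27,.102)):
    for q in riser(h):
        p=(proj(T,place(q,x,y,.005,yaw))-[x0,y0]+.5)*s
        cv2.polylines(t,[np.int32(cv2.convexHull(np.float32(p)))],True,(0,0,255),1)
cv2.imwrite("pics/tray.png",t)
E
```

```text
(no output)
```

View pics/post.png

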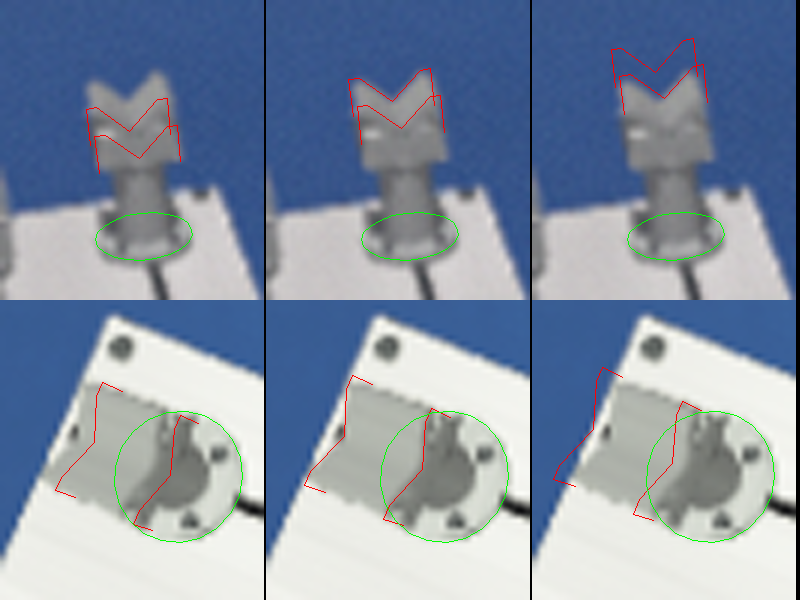

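View pics/tray.png

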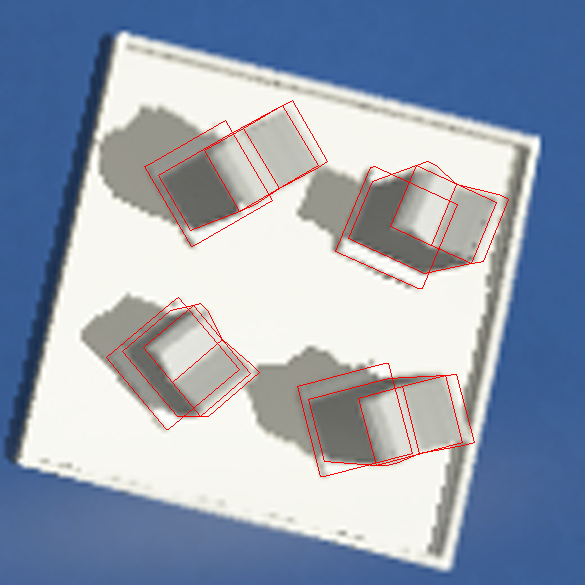

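The work post is `post_b` (86 mm), which fits the side overlay. The matching riser is at about (0.583, -0.335), top crop (430, 228), and its overlay fits well. I'll grasp it now.

```bash
cat >> h.py <<'E'
from scipy.spatial.transform import Rotation as Ro
from plant import r, claw, grab_frame, silhouettes
def att(a):
    x=np.array([np.cos(a),np.sin(a),0]);y=np.array([0,0,-1.]); return Ro.from_matrix(np.c_[x,y,np.cross(x,y)]).as_rotvec()
def pick(pos,a,q7=True):
    out=[]
    for k in(0,np.pi):
        q=r.solve_ik(pos,att(a+k))
        if q is not None: out.append((abs(q[6]),a+k,q))
    print([(round(o[1],2),np.round(o[2],2)) for o in out]); return min(out,key=lambda o:o[0])[1]
def st(): s=r.sense(); print("t",round(s["time_s"],2),"pos",s["ee_pos"].round(4),"F",s["contact_force"].round(1),"w",round(s["width"],4),"q7",s["joint_positions"][6].round(2)); return s
E
python3 - <<'E'
from h import *
x,y,yaw=.5828,-.3347,2.74
a=pick([x,y,.25],yaw-np.pi/2)
pf=pick([.5649,.2217,.25],np.deg2rad(69.06)-np.pi/2)
claw.gripper_to(.066,60)
r.move_pose([x,y,.25],att(a)); st()
print(r.move_straight([x,y,.041],v=.12,force_limit=15)); st()
claw.gripper_to(0.0,60); st()
f=grab_frame("side"); cv2.imwrite("pics/grasp.png",cv2.resize(f["img"][180:350,230:430,::-1],None,fx=3,fy=3))
E
```

```text
[(1.17, array([-0.09,  0.68,  0.91,  1.45, -0.55,  1.27,  2.04])), (4.31, array([-0.17,  0.77,  1.09,  1.46, -0.69,  1.33, -1.  ]))]
[(np.float64(-0.37), array([-0.82,  0.44,  0.51,  1.63, -0.23,  1.13, -0.61])), (np.float64(2.78), array([-0.35,  0.42, -0.13,  1.6 ,  0.06,  1.13,  2.28]))]
t 5.38 pos [ 0.5833 -0.3339  0.2498] F [ 0.6 -0.1  1.4] w 0.0659 q7 -1.0
False
t 7.27 pos [ 0.5832 -0.335   0.0417] F [-0.6  0.9 -0.6] w 0.0659 q7 -0.88
t 7.66 pos [ 0.5829 -0.3358  0.042 ] F [-1.4 -0.9  4.8] w 0.0348 q7 -0.88
```

View pics/grasp.png

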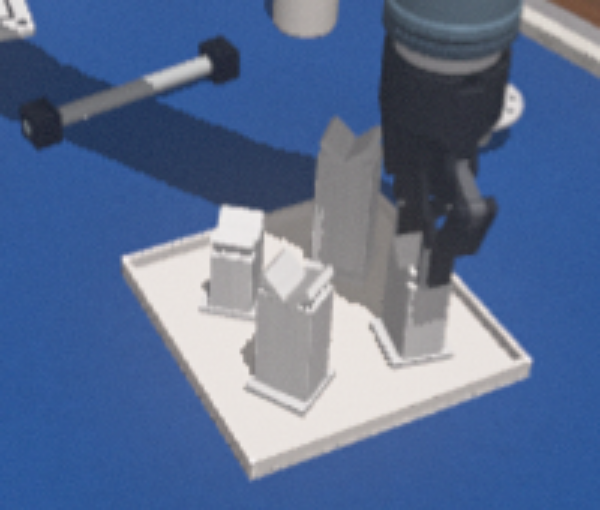

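```bash
python3 - <<'E'
from h import *
s=st(); p=s["ee_pos"]
r.move_straight([p[0],p[1],.07],v=.08); st()
r.move_straight([p[0],p[1],.25],v=.2); s=st()
f=grab_frame("side"); cv2.imwrite("pics/lift.png",cv2.resize(f["img"][100:300,260:460,::-1],None,fx=3,fy=3))
E
```

```text
t 7.71 pos [ 0.5829 -0.3358  0.042 ] F [-1.  -0.9  5.7] w 0.035 q7 -0.88
t 8.22 pos [ 0.5831 -0.3356  0.0702] F [ 0.1  0.5 -2.3] w 0.035 q7 -0.89
t 9.28 pos [ 0.5824 -0.3351  0.2485] F [ 0.3 -0.1 -2.8] w 0.0349 q7 -1.0
```

View pics/lift.png

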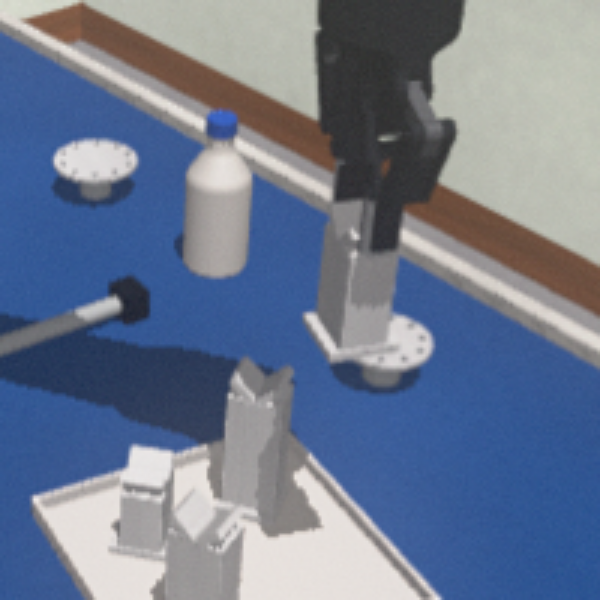

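```bash
python3 - <<'E'
from h import *
x,y=.5649,.2217
b=np.deg2rad(69.06)-np.pi/2
a=pick([x,y,.25],b)
r.move_pose([x,y,.25],att(a)); st()
r.move_straight([x,y,.057],v=.15); st()
print(r.move_straight([x,y,.043],v=.03,force_limit=6)); st()
f=grab_frame("top"); T=f; S=grab_frame("side"); pickle.dump((T,S),open("f2.pkl","wb"))
im=np.zeros((450,800,3),np.uint8)
im[:400,:400]=cv2.resize(T["img"][165:290,85:210,::-1],(400,400),interpolation=2); im[:400,400:]=cv2.resize(S["img"][115:215,155:255,::-1],(400,400),interpolation=2)
cv2.imwrite("pics/place.png",im)
E
```

```text
[(np.float64(-0.37), array([-1.05,  0.54,  0.89,  1.64, -0.45,  1.18, -0.43])), (np.float64(2.78), array([ 0.26,  0.64, -1.07,  1.56,  0.58,  1.29,  1.88]))]
t 11.33 pos [0.5655 0.22   0.2501] F [ 0.  -0.7 -2.1] w 0.0348 q7 -0.43
t 12.77 pos [0.5657 0.2219 0.0579] F [-0.2 -0.3 -2.4] w 0.0349 q7 -0.28
True
t 13.17 pos [0.5654 0.2218 0.0469] F [-1.  -0.6  6.5] w 0.0348 q7 -0.27
```

View pics/place.png

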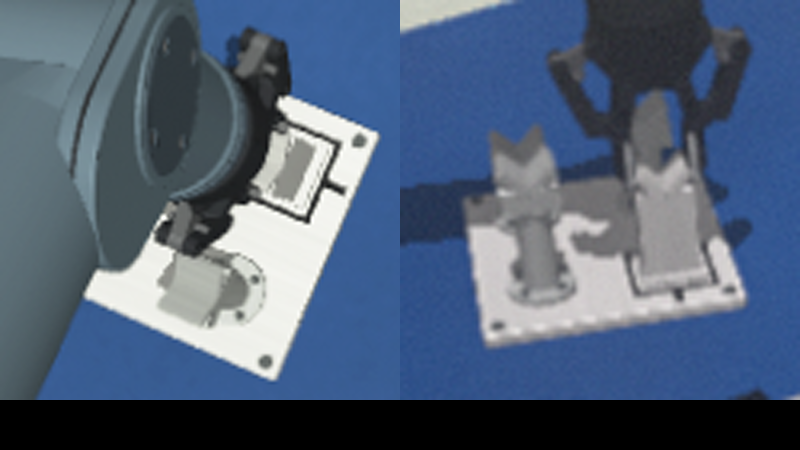

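```bash
python3 - <<'E'
from h import *
p=r.sense()["ee_pos"]
claw.gripper_to(.066); r.sleep(.2); st()
r.move_straight([p[0],p[1],.2],v=.15)
a=pick([.598,.015,.2],np.deg2rad(85.0)-np.pi/2)
r.move_pose([.598,.015,.2],att(a)); st()
T=grab_frame("top"); S=grab_frame("side"); pickle.dump((T,S),open("f3.pkl","wb"))
c=[.5649,.2217]
B=None
ds=[d for d in silhouettes(S,"riser_a") if d["p"]>.15]; dt=[d for d in silhouettes(T,"riser_a") if d["p"]>.1]
h=.086
def near(f,L):
    e=proj(f,[[*c,.05]])[0]; L=[d for d in L if np.hypot(*(d["location"]-e))<15 and d["region"].sum()<2500]; print([(d["p"],d["location"],d["region"].sum()) for d in L]); return [(f,big(d["region"])) for d in L[:1]]
obs=near(S,ds)+near(T,dt)
def cost(v): return sum(1-iou(mask(f,riser(h),(v[0]/100,v[1]/100,.01,v[2])),b) for f,b in obs)
x0=np.array([56.5,22.2,1.205])
if obs:
    o=minimize(cost,x0,method="Nelder-Mead",options=dict(maxfev=120,initial_simplex=np.array([x0]*4)+np.r_[[[0,0,0]],np.diag([.6,.6,.1])])); print(o.fun,o.x)
im=np.zeros((400,800,3),np.uint8)
for f,w,k in((T,(85,165,125),0),(S,(155,115,100),400)):
    s=400/w[2]; t=cv2.resize(f["img"][w[1]:w[1]+w[2],w[0]:w[0]+w[2],::-1],(400,400),interpolation=2)
    P=[box(.044,.044,0,.006),box(.03,.04,.086,.086)]
    for q in P: cv2.polylines(t,[np.int32(cv2.convexHull(np.float32((proj(f,place(q,*c,.01,1.2053))-w[:2]+.5)*s)))],True,(0,0,255),1)
    im[:,k:k+400]=t
cv2.imwrite("pics/placed.png",im)
E
```

```text
t 13.88 pos [0.5645 0.2217 0.0461] F [ 0.1 -0.6 -0.3] w 0.0662 q7 -0.28
[(np.float64(-0.09), array([-0.65,  0.55,  0.79,  1.71, -0.44,  1.06,  0.19])), (np.float64(3.05), array([ 0.61,  0.69, -1.07,  1.64,  0.64,  1.21,  2.45]))]
t 15.9 pos [0.5978 0.0168 0.1994] F [-0.6  1.8  0.2] w 0.0662 q7 0.19
[(0.87, [223.2, 168.1], np.int64(490))]
[(0.49, [161.1, 213.9], np.int64(179))]
0.7888713973437165 [56.46058411 22.29054029  1.21141373]
```

View pics/placed.png

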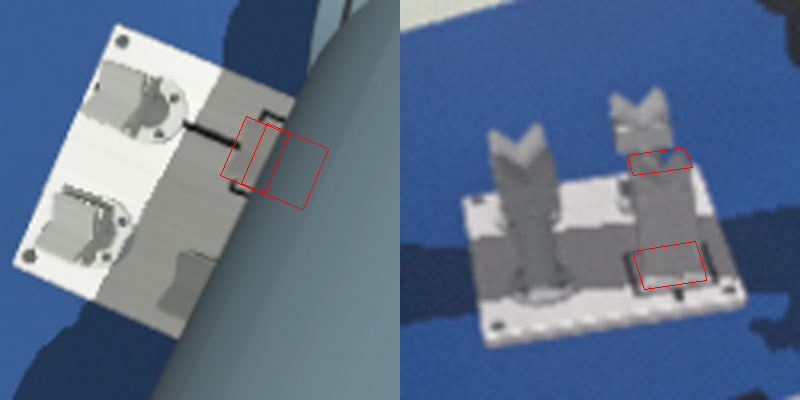

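```bash
python3 - <<'E'
from h import *
x,y=.598,.015
j=np.deg2rad(85.15)
a=pick([x,y,.12],j)
claw.gripper_to(.05)
r.move_pose([x,y,.12],att(a)); st()
print(r.move_straight([x,y,.004],v=.08,force_limit=8)); st()
claw.gripper_to(0,50); st()
p=r.sense()["ee_pos"]
r.move_straight([p[0],p[1],.03],v=.06); r.move_straight([p[0],p[1],.25],v=.2); st()
S=grab_frame("side");T=grab_frame("top"); pickle.dump((T,S),open("f4.pkl","wb"))
pick([.5827,.2684,.25],np.deg2rad(69.06)-np.pi/2)
cv2.imwrite("pics/glift.png",cv2.resize(S["img"][60:310,130:400,::-1],None,fx=2.2,fy=2.2,interpolation=2))
E
```

```text
[(np.float64(1.49), array([-0.35,  0.56,  0.35,  1.76, -0.24,  0.86,  1.59])), (np.float64(4.63), array([-0.8 ,  0.82,  1.07,  1.79, -0.82,  1.06, -1.07]))]
t 17.56 pos [0.5982 0.015  0.1202] F [ 0.5 -0.  -0.5] w 0.0504 q7 -1.07
False
t 19.16 pos [0.5984 0.0149 0.0044] F [0.5 0.7 0. ] w 0.0497 q7 -0.97
t 19.69 pos [0.598 0.015 0.004] F [ 0.5  0.4 -0.1] w -0.0002 q7 -0.97
t 21.52 pos [0.5973 0.0153 0.2488] F [ 0.1  0.6 -0.8] w -0.0001 q7 -1.19
[(np.float64(-0.37), array([-1.08,  0.62,  0.89,  1.54, -0.5 ,  1.23, -0.46])), (np.float64(2.78), array([ 0.16,  0.71, -1.07,  1.46,  0.63,  1.34,  1.82]))]
```

View pics/glift.png

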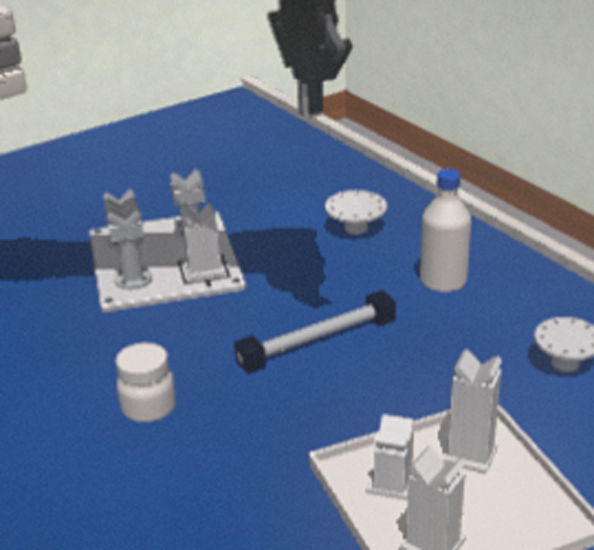

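```bash
python3 - <<'E'
from h import *
T0,S0=pickle.load(open("f1.pkl","rb"));T,S=pickle.load(open("f4.pkl","rb"))
s=st(); print(Ro.from_rotvec(s["orientation"]).as_matrix().round(2).tolist())
print("tcp in S",proj(S,[s["ee_pos"]]))
S=grab_frame("side")
d=silhouettes(S,"guide")[0]; print(d["p"],d["location"],np.ptp(np.nonzero(d["region"])[1]))
df=np.abs(S["img"].astype(int)-S0["img"]).sum(2)[185:235,225:320]; print("diff px",(df>90).sum(),df.mean())
# ferrules (dark pixels) in both
for n,f in(("old",S0),("new",S)):
    g=f["img"].sum(2); m=np.zeros(g.shape,np.uint8); m[185:235,225:320]=(g<110)[185:235,225:320]
    k,l,stt,ce=cv2.connectedComponentsWithStats(m)
    for i in range(1,k):
        if stt[i,4]>30: print(n,stt[i,4],ce[i].round(1),back(f,[ce[i]],.018)[0].round(4))
E
```

```text
t 21.62 pos [0.5973 0.0152 0.2488] F [-0.3  0.1 -0.1] w -0.0002 q7 -1.19
[[-0.08, -0.0, 1.0], [-1.0, -0.0, -0.08], [0.0, -1.0, -0.0]]
tcp in S [[271.20859911 125.27165396]]
0.81 [272.0, 209.7] 73
diff px 178 14.694947368421053
```

```bash
python3 - <<'E'
from h import *
T0,S0=pickle.load(open("f1.pkl","rb"));S=grab_frame("side");T=grab_frame("top")
p=r.sense()["ee_pos"]
d=(np.abs(S["img"].astype(int)-S0["img"]).sum(2)>60).astype(np.uint8)
d=cv2.morphologyEx(d,cv2.MORPH_OPEN,np.ones((2,2)))
for row in range(96,130,2): 
    c=np.nonzero(d[row,240:310])[0]; print(row,(c.min()+240,c.max()+240,len(c)) if len(c) else None)
for dz in(0,.01,.02,.03,.04): print(dz,proj(S,[p+[0,0,dz]])[0].round(1))
# check image at the riser lift: f2 (TCP .5654,.2218,.0469)
im=np.zeros((600,800,3),np.uint8)
t=cv2.resize(S["img"][60:140,230:320,::-1],None,fx=5,fy=5,interpolation=2)
q=np.int32((proj(S,[p])[0]-[230,60]+.5)*5); cv2.circle(t,tuple(int(v) for v in q),4,(0,0,255),1); im[:400,:450]=t[:, :450]
T2,S2=pickle.load(open("f2.pkl","rb")); p2=np.array([.5654,.2218,.0469])
t=cv2.resize(S2["img"][110:200,180:250,::-1],None,fx=5,fy=5,interpolation=2)
for dz in(0,.019): 
    q=np.int32((proj(S2,[p2+[0,0,dz]])[0]-[180,110]+.5)*5); cv2.circle(t,tuple(int(v) for v in q),4,(0,0,255),1)
im[:450,450:800]=t; cv2.imwrite("pics/tip.png",im[:450])
E
```

```text
96 (np.int64(265), np.int64(283), 19)
98 (np.int64(266), np.int64(277), 12)
100 (np.int64(266), np.int64(277), 12)
102 (np.int64(266), np.int64(277), 12)
104 (np.int64(266), np.int64(277), 12)
106 (np.int64(266), np.int64(277), 12)
108 (np.int64(266), np.int64(277), 9)
110 (np.int64(266), np.int64(277), 12)
112 (np.int64(267), np.int64(276), 10)
114 (np.int64(273), np.int64(274), 2)
116 None
118 None
120 None
122 None
124 None
126 None
128 None
0 [271.4 125. ]
0.01 [271.3 120.9]
0.02 [271.2 116.8]
0.03 [271.  112.7]
0.04 [270.9 108.5]
```

View pics/tip.png

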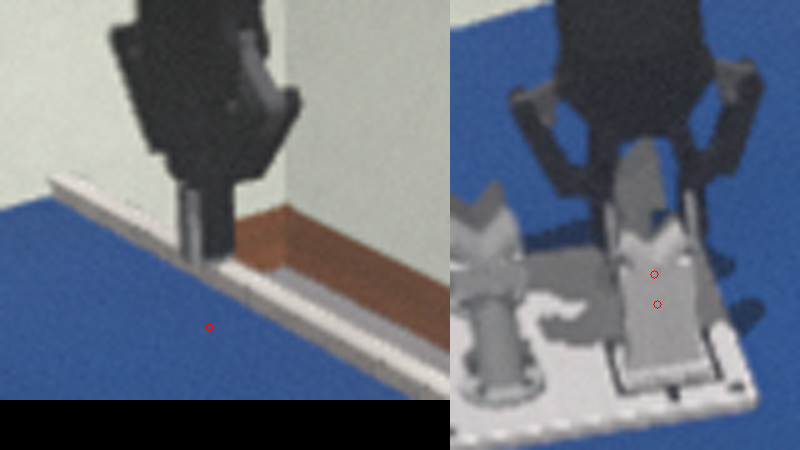

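The finger tips show at row 113, but the reported TCP projects to row 125. So the tips sit about 27 mm above it, which is why the jaws closed over the tube without gripping it. The guide hasn't moved, so I'll grasp again that much lower, with a force guard.

```bash
python3 - <<'E'
from h import *
x,y=.598,.015
a=np.deg2rad(85.15)+np.pi
claw.gripper_to(.04)
r.move_straight([x,y,.02],v=.2); st()
hit=r.move_straight([x,y,-.023],v=.05,force_limit=5); s=st(); print(hit)
if hit: r.move_straight([x,y,s["ee_pos"][2]+.003],v=.03)
claw.gripper_to(0,50); s=st()
if s["width"]>.004:
    p=s["ee_pos"]
    r.move_straight([p[0],p[1],p[2]+.03],v=.05); st()
    r.move_straight([p[0],p[1],.2],v=.2); s=st()
    S=grab_frame("side");T=grab_frame("top"); pickle.dump((T,S,s["ee_pos"],p),open("f5.pkl","wb"))
    for n,f in(("S",S),("T",T)):
        for d in silhouettes(f,"guide")[:2]:
            q=np.argwhere(d["region"])[:,::-1]; b=cv2.minAreaRect(np.float32(q)); print(n,d["p"],d["location"],b)
        z=s["ee_pos"][2]-p[2]+.015
        for k in(-.0875,.0875):
            print("exp ferrule",proj(f,[[x+k*np.cos(-.0847),y+k*np.sin(-.0847),z]])[0].round(1))
E
```

```text
t 23.59 pos [0.5989 0.0148 0.0211] F [ 0.5  1.  -0.1] w 0.04 q7 -1.0
t 24.6 pos [ 0.5983  0.0149 -0.0227] F [ 0.1 -0.5  0.5] w 0.0402 q7 -0.96
False
t 24.94 pos [ 0.5983  0.0149 -0.0225] F [-1.3  0.7  5.2] w 0.0137 q7 -0.96
t 25.7 pos [0.5982 0.0151 0.0074] F [ 0.4 -0.2 -1.3] w 0.0139 q7 -0.99
t 26.82 pos [0.5975 0.0153 0.1988] F [-0.   0.2 -1.2] w 0.0136 q7 -1.15
S 0.64 [262.5, 131.0] ((270.1589660644531, 131.5916290283203), (17.974571228027344, 84.00625610351562), 74.96218872070312)
exp ferrule [237.5 139.6]
exp ferrule [303.5 121.5]
T 0.64 [262.6, 238.5] ((261.0, 232.5), (37.0, 20.0), 90.0)
exp ferrule [261.1 241.1]
exp ferrule [273.  137.6]
```

```bash
python3 - <<'E'
from h import *
x,y=.5827,.2684
a=np.deg2rad(69.06)-np.pi/2
r.move_pose([x,y,.2],att(a)); st()
r.move_straight([x,y,.08],v=.12); r.sleep(.1); st()
S=grab_frame("side");T=grab_frame("top"); pickle.dump((T,S),open("f6.pkl","wb"))
t1,t2=S["img"][100:205,140:270,::-1],T["img"][150:290,70:215,::-1]
im=np.zeros((440,800,3),np.uint8)
A=cv2.resize(t1,None,fx=3.07,fy=3.07,interpolation=2);B=cv2.resize(t2,None,fx=2.7,fy=2.7,interpolation=2)
im[:A.shape[0],:A.shape[1]]=A; im[:B.shape[0],400:400+B.shape[1]]=B; cv2.imwrite("pics/above.png",im)
for d in silhouettes(S,"guide")[:1]:
    q=np.argwhere(d["region"])[:,::-1]; print(d["p"],cv2.minAreaRect(np.float32(q)))
for k in(-.1,0,.1): print("exp",proj(S,[[x+k*np.cos(1.2053),y+k*np.sin(1.2053),.1175]])[0].round(1))
E
```

```text
t 28.02 pos [0.5832 0.2661 0.2   ] F [-0.2  0.  -1.5] w 0.0135 q7 -0.44
t 29.27 pos [0.5833 0.2686 0.0809] F [ 0.2 -0.1 -1.7] w 0.0141 q7 -0.36
0.67 ((219.54586791992188, 141.4435272216797), (40.02777099609375, 12.244998931884766), 84.0938491821289)
exp [221.6 156.2]
exp [215.8 139.8]
exp [210.7 125.3]
```

View pics/above.png

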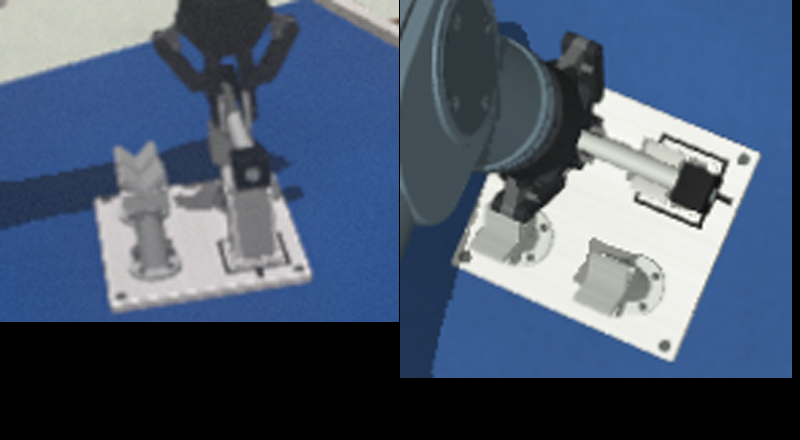

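The guide hangs level over both grooves. Its near ferrule is at side (222, 156), exactly where expected. Now I'll lower it.

```bash
python3 - <<'E'
from h import *
x,y=.5827,.2684
r.move_straight([x,y,.062],v=.08)
print(r.move_straight([x,y,.050],v=.02,force_limit=4)); s=st()
if .048<s["ee_pos"][2]<.061:
    p=s["ee_pos"]
    claw.gripper_to(.022); r.sleep(.1); st(); claw.gripper_to(.04); r.sleep(.2); st()
    r.move_straight([p[0],p[1],.2],v=.12)
    r.move_pose([.42,-.05,.3],r.sense()["orientation"]); st()
    S=grab_frame("side");T=grab_frame("top"); pickle.dump((T,S),open("f7.pkl","wb"))
    R1=np.array([.5649,.2217])
    for n,f in(("S",S),("T",T)):
        for d in silhouettes(f,"guide")[:1]:
            q=np.argwhere(d["region"])[:,::-1]; print(n,d["p"],d["location"],cv2.minAreaRect(np.float32(q)))
            b=cv2.minAreaRect(np.float32(back(f,q,.0923)[:,:2]*1000)); print(b)
        for k in(-.1,0,.1): print("exp",proj(f,[[x+k*np.cos(1.2053),y+k*np.sin(1.2053),.0923]])[0].round(1))
        # dark ferrules
        g=f["img"].astype(int).sum(2)<150; e=[proj(f,[[x+k*np.cos(1.2053),y+k*np.sin(1.2053),.0923]])[0] for k in(-.0875,.0875)]
        for c in e:
            u,v=np.int32(c.round()); w=g[v-12:v+13,u-12:u+13]; q=np.argwhere(w); print(n,"ferrule exp",c.round(1),"dark centroid",(q.mean(0)[::-1]+[u-12,v-12]).round(1) if len(q) else None,len(q))
E
```

```text
True
t 30.23 pos [0.5832 0.2684 0.0547] F [-1.2 -0.7  4.9] w 0.0137 q7 -0.34
t 30.58 pos [0.5821 0.2682 0.0537] F [0.2 0.1 0.8] w 0.0223 q7 -0.34
t 31.1 pos [0.5822 0.2682 0.0539] F [-0.7  0.2 -0.1] w 0.0399 q7 -0.34
t 33.86 pos [ 0.4207 -0.0491  0.3004] F [ 0.1 -0.6  0.5] w 0.0401 q7 -0.38
S 0.9 [216.8, 151.2] ((217.3262176513672, 149.40347290039062), (41.462440490722656, 10.816288948059082), 71.02959442138672)
((582.2042236328125, 267.74462890625), (246.14178466796875, 30.7488956451416), 69.17898559570312)
exp [222.4 164.7]
exp [216.6 147.9]
exp [211.5 133. ]
S ferrule exp [221.7 162.5] dark centroid [221.6 162.9] 67
S ferrule exp [212.1 134.8] dark centroid [212.4 132.8] 25
T 0.97 [140.8, 202.1] ((143.09930419921875, 203.92105102539062), (99.53893280029297, 15.673870086669922), 22.456937789916992)
((582.9271240234375, 268.2298278808594), (205.73336791992188, 31.579177856445312), 69.74015045166016)
exp [187.5 222.8]
exp [142.2 203.7]
exp [ 98.5 185. ]
T ferrule exp [181.8 220.4] dark centroid [181.9 221. ] 211
T ferrule exp [103.9 187.3] dark centroid [103.7 186.9] 206
```

```bash
python3 -c "
from plant import r
r.job_done()"
```

```text
the job is handed in; nothing more can be done
```

The matching riser stands on the pad and the light guide lies in both V grooves; I handed the job in at about 34 s on the robot's clock. No verdict is reported.

**What I did**
- **Riser:** I read the work post as `post_b` (86 mm) and stood `riser_b` on the pad with its groove along the line.
- **Guide, first try:** the jaws closed above the tube. The picture showed the finger tips about 27 mm higher than the reported tool point. The guide had not moved.
- **Guide, second try:** I went that much lower, gripped it, and lowered it until it touched at a tool height of 0.0547 m (0.0548 m predicted). Then I released it and moved the arm clear.

**Last checks**
- **Guide:** from the top camera its middle is within about 1 mm of the midpoint. It lies within 0.7° of the line, and the ferrules are within about 2 pixels of where they should be in both cameras.
- **Riser:** the side picture after release shows it upright and inside the outline. A model fit put it within about 2 mm of the pad centre, but that fit was poor because the arm hid part of the top view. I did not measure it again after laying the guide.

**Checks that disagreed**
- The gripper width read 35 mm on the riser's 40 mm column and 14 mm on the 16 mm tube.
- For the work post, the side view clearly showed 86 mm, while the top view fitted less cleanly, between 70 and 86 mm.

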